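# Probe the ringed contact under the cover

### The job

Fold the hinged cover of the grey test box up until it stands straight up, and leave it standing so. Then take the spring-tipped test probe out of its leaning stand and hold it upright with its tip on the contact pad that has a raised ring round it, pressing lightly so that the sprung tip is pushed in about halfway. Finish while still holding the probe there on the pad, never pressing hard on it, and do not disturb the multimeter, the solder reel or the flux tin.

Things in the scene. Friction and masses are not known exactly. Their poses are not given: they have to be found in the camera images.
- test_box: Open-topped grey box, 130 (x) x 180 (y) x 45 mm high, walls 4 mm, fixed on the desk, yaw within 0.25 rad; origin at the centre of its underside, z up, front facing -x of its frame (to the robot). The green circuit board inside has its top 14 mm above the desk; parts on it rise up to 10 mm and stand clear of the pads. Cover (133 x 180 x 4 mm plate) hinged on the far (+x) rim.
- cover (a joint): Angle of the cover of the test box, rad: 0 = shut (level), 1.571 = standing straight up, end stop at 2.0; it starts between 0 and 0.35. The hinge is stiff (about 0.25 N m of friction) and the cover stays where it is left.
- cover_hinge (a point): Point on the cover's hinge line, in the middle of its width: 68 mm behind the box's centre (+x of the box) and 45.5 mm above the desk. The hinge line runs along the box's y axis. Site axes turn with the cover: its -x points from the hinge to the front edge.
- cover_bar (a point): Middle of the cover's handle: round steel bar 9 mm thick, 70 mm long, parallel to the hinge line, on two thin end arms (58 mm free between) 36 mm beyond the cover's front edge: 31 mm free between bar and edge, fingers fit round it from above. 169 mm from the hinge line; shut, 49 mm above the desk and 36 mm before the box; cover upright, 214 mm above the desk.
- ringed_pad: The marked spot: round brass contact pad on the circuit board with a raised ring round it (outer diameter 24 mm, inner about 18 mm; the pad's flat face is 3 mm above the board, the ring 6 mm). On the left or right half of the board, 15 to 40 mm nearer the front than the box's centre. Origin under its centre at the board's top, z up.
- pad_centre (a point): Centre of the flat face of the ringed pad, 17 mm above the desk, where the probe tip must stand.
- plain_pad: The other contact pad: plain brass disc 16 mm across and 3 mm thick without a ring, on the other half of the board; not to be probed. Origin under its centre at the board's top.
- stand: Fixed probe stand: dark steel foot 100 x 75 x 12 mm with an aluminium tube (outer diameter 20, bore 9, 55 mm long) whose upper end leans 20 degrees from vertical towards -x of the stand (to the robot). Origin at the centre of the foot's underside, z up, yaw within 0.35 rad. Centre of the tube's upper rim: x 1.2, y 0, z 67.7 mm in the stand's frame.
- probe: Loose test probe, 60 g: black round handle 18 mm thick, 80 mm long; below it a steel shaft 7 mm thick, 38 mm long, then a sprung brass tip 5 mm thick, 12 mm long. Origin on the axis at the handle's lower shoulder, +z along the axis to the handle's far end (tip end at z -50 mm). It starts in the stand, shoulder on the tube's rim, leaning 20 to 24 degrees; draw it out along its axis.
- probe_plunger (a joint): How far the sprung tip is pushed into the shaft, m: 0 = out, 0.010 = fully in. Spring 250 N/m with 0.5 N preload: about 1.8 N at half travel, 3 N fully in.
- tip_end (a point): The rounded end of the sprung tip, on the probe's axis.
- multimeter: Hand multimeter 150 x 80 x 40 mm lying left of the box, a bystander; origin at the centre of its underside.
- solder_reel: Small reel of solder, 54 mm across, 34 mm, standing in front on the right, a bystander; origin at its underside.
- flux_tin: Flat round tin 59 mm across, 18 mm high, in front on the right, a bystander; origin at its underside.
There are look-alikes about, which are no part of the job. Several things have the shape of the probe; the one meant has the colours described above.

How it is judged (in metres and radians):
On the way, in this order (a step that is already met when the one before it is completed fails the run):
1. the cover stands straight up (within 10 degrees) (value of joint cover between 1.39 and 1.75 rad), for 0.2 s.
2. the probe is drawn out of the stand in the gripper (distance between probe and stand above 0.12 m and contact force between the fingers and probe above 1 N), for 0.2 s.
At the end, for the whole second after the job is handed in: The cover stands straight up within 10 degrees; the gripper holds the probe, upright within 8 degrees and at rest, with its tip within 6 mm of the centre of the ringed pad and touching it with 0.4 to 5 N, the sprung tip pushed in by 2 to 8.5 mm; the probe touches neither box nor stand (all of step 1 and linear speed of probe below 0.02 m/s and contact force between the fingers and probe above 1 N and angle between probe's own z axis and vertical below 0.14 rad and height (world z) of probe above 0.05 m and horizontal distance between tip_end and pad_centre below 0.006 m and z of tip_end in the frame of ringed_pad below 0.006 m and contact force between probe and ringed_pad between 0.4 and 5 N and value of joint probe_plunger between 0.002 and 0.0085 m and contact force between probe and test_box below 0.1 N and contact force between probe and stand below 0.1 N); the arm keeps its last pose, push and grip.
It fails at once if the multimeter is disturbed (moved over 20 mm) (distance of multimeter from where it was at the start of the episode above 0.02 m).
It fails at once if the solder reel is disturbed (moved over 20 mm) (distance of solder_reel from where it was at the start of the episode above 0.02 m).
It fails at once if the flux tin is disturbed (moved over 20 mm) (distance of flux_tin from where it was at the start of the episode above 0.02 m).
It fails at once if the probe is pressed hard on the ringed pad (over 15 N) (contact force between probe and ringed_pad above 15 N).
It also fails if it takes over 58 s, if anything falls off the work surface, if the arm or the gripper's body presses on something with over 40 N, if the wrist force passes 120 N, or if a joint passes its speed limit or range.

### The arm

A 6-joint arm with a two-finger parallel gripper is mounted at the origin on a cart in front of the work surface, level with it; the furniture and walls round the work are solid. World frame = base frame: x ahead of the robot, y to its left, z up, the work surface at z = 0. Lengths are in m, angles in degrees, forces in N, time in s.
With the tool pointing down it reaches from about 0.4 to 0.825 m from the base axis. Payload 7 kg.
Tool frame: the origin (TCP) lies midway between the tips of the shut fingers; the grasp point (between the pads) lies 19 mm behind it (ctrl.grasp_offset is the distance from the TCP to the grasp point, in m); z points along the fingers, y is the line along which they close (so a half turn about z gives the same grasp; the last joint's range is limited). The gripper opens to 85 mm and grips with 20 to 120 N. Pads are 22 mm wide; open, the fingers measure 114 mm over their backs; the gripper's body (76 mm by 85 mm) begins 54 mm behind the grasp point. The pads swing forward as they close: fully open they stand 13 mm farther back than shut.
Start: joints at [-55.743, 20.546, 0.682, 0, -70.136, -16.507], TCP at [0.206, -0.643, 0.231] pointing down, gripper open.
Joint ranges: [-176.03, 176.03], [-82.01, 121.73], [-58.28, 71.71], [-173.87, 95.51], [-174.79, -0.11], [-173.66, 173.66]. Speed limits (degrees/s): [136.94, 136.94, 172.46, 180, 180, 180].

### API

Orientations are given as [roll, pitch, yaw] about the fixed x, y, z axes, in that order (R = Rz(yaw) Ry(pitch) Rx(roll)).
In Python, from cell import status, eyes, ctrl gives the robot as it stands.
- The arm moves only by the shell command python3 -m crank 'ROWS'. ROWS is a JSON object of lists of equal length, an entry for each row: "delta_pos": the shift along the world's x, y, z in units of 0.2 m (1.0 is 0.2 m), a list of three; "twist": the turn, a rotation vector about the world's x, y, z in units of 45 degrees (1.0 is 45 degrees), a list of three; "fingers": the finger opening in mm, from 0 to 85.4. In form: {"delta_pos": [[tx, ty, tz], ...], "twist": [[ax, ay, az], ...], "fingers": [fingers, ...]}. A call has exactly 5 rows; each row shifts and turns the commanded pose from where the row before left it; what a row does not reach is not made up. A row lasts 1/8 s, in which the tool goes at most 62.5 mm and 10.7 degrees, less where a joint would pass 70% of its speed; a pose out of reach is approached as far as the arm can. A call with a number of a shift or a turn outside -1 to 1 is refused whole. A call with a gripper value outside its range is refused whole. The fingers move at their own pace and stop on an object; the grip force is fixed at half the most. Time passes only in rows, so rows that do not move let the fingers close, or fill a call up. It gives the time, the measured TCP pose, the force, the opening and the grip force at its end, in the units of the state.
- status.sense(): the state, without advancing time (a new reading comes with each control period).
- eyes.get_image(name): name is "side" or "top"; returns the picture (420x560x3 uint8, red, green, blue); there is no depth.
- eyes.camera_model(name): a dict with "fx", "fy", "cx", "cy" (pixels), "camera_from_world" (4x4, takes a point from world to camera coordinates). Camera axes: x right, y up, looking along -z (the intrinsics and any distortion apply to the point x, -y, -z); pixel columns grow to the right and rows downward; lengths in m; the calibration is good to about 2 mm. A picture is of the moment at which its call begins. camera_model takes no time and is no camera call.
- ctrl.job_done(): hands the job in; it is judged then, once.
The state is a dict: "t": time; "joint_positions": joint angles; "qvel": joint speeds; "effort": joint torques, N m; "tool_pos": TCP position; "tool_rot": TCP orientation; "ft_force": force on the tool from outside, world axes, zero at the start; "moment": the same for the moment, N m; "opening": finger opening in m; "grasp_force": force on a finger pad.
Only numpy, scipy, OpenCV 4.12 (cv2) and the standard library are available. Lean on these libraries where they do the work, as an engineer would, in place of code of your own. Each camera call takes 0.05 s, during which the arm holds its last target. There are 200 camera calls.

## Working session

There is one attempt and no reset: what is moved stays moved. The work goes in short steps, Python scripts to look and compute and a shell command to move; the robot and the scene stay as the last step left them, time stands still between calls to the robot, and variables do not carry over. Pictures are saved under pics/ and viewed, at most 12 in all, crops included, and the job is handed in when it is done.

```bash
mkdir -p pics; ls
cat > h.py <<'E'
import numpy as np, cv2
from cell import status, eyes, ctrl
def snap(n,f):
    im=eyes.get_image(n); cv2.imwrite('pics/'+f,im[:,:,::-1]); return im
def cam(n):
    m=eyes.camera_model(n); return m,np.array(m["camera_from_world"])
def ray(n,u,v):
    m,T=cam(n)
    d=np.array([(u-m["cx"])/m["fx"],-(v-m["cy"])/m["fy"],-1.])
    R=T[:3,:3]; return -R.T@T[:3,3], R.T@d
def plane(n,u,v,z):
    o,d=ray(n,u,v); return o+d*(z-o[2])/d[2]
def proj(n,p):
    m,T=cam(n); q=T[:3,:3]@np.array(p)+T[:3,3]
    return m["cx"]+m["fx"]*q[0]/-q[2], m["cy"]+m["fy"]*-q[1]/-q[2]
def tri(a,b):  # rays from (name,u,v)
    o1,d1=ray(*a);o2,d2=ray(*b)
    s=np.linalg.lstsq(np.c_[d1,-d2],o2-o1,rcond=None)[0]
    p,q=o1+s[0]*d1,o2+s[1]*d2
    return (p+q)/2,np.linalg.norm(p-q)
E
python3 - <<'E'
from h import *
for n in("side","top"):
    snap(n,n+'0.png'); m,T=cam(n); print(n,m["fx"],m["fy"],m["cx"],m["cy"],[k for k in m],(-T[:3,:3].T@T[:3,3]).round(3))
s=status.sense(); print(s)
E
```

```text
pics
side 521.7090762478284 521.7090762478284 281.4850064326073 211.6487932890772 ['fx', 'fy', 'cx', 'cy', 'camera_from_world'] [0.485 1.054 0.693]
top 463.4661116040112 463.4661116040112 278.47611762624314 215.50608522585955 ['fx', 'fy', 'cx', 'cy', 'camera_from_world'] [ 0.364 -0.03   1.227]
{'t': 0.1, 'joint_positions': array([-5.57446506e+01,  2.05870710e+01,  6.38314499e-01, -1.65999611e-02,
       -7.01338276e+01, -1.65081699e+01]), 'qvel': array([-0.07814085, -0.0516987 ,  0.2416078 ,  0.0512443 , -0.00859388,
        0.03149376]), 'effort': array([-3.15861173e-03, -5.84763515e+01,  2.94108009e+01,  6.95452720e+00,
       -3.11289958e-03, -3.20970275e-05]), 'tool_pos': array([ 0.2056078 , -0.64248049,  0.23045848]), 'tool_rot': array([ 1.79916385e+02, -8.50594898e-03, -1.62258467e+02]), 'ft_force': array([ 0.21067417, -0.50877893, -0.15369231]), 'moment': array([-0.0067156 , -0.01585183,  0.00044017]), 'grasp_force': 0.0, 'opening': 0.08556621641662}
```

View pics/side0.png

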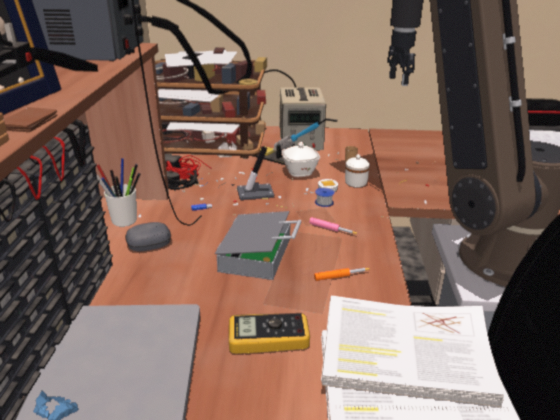

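View pics/top0.png

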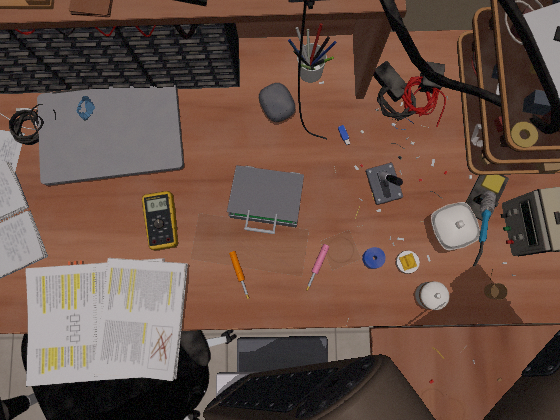

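Top view: the box is at (265,197) with its bar at (262,228), and the stand with the black-handled probe is at (384,183)/(397,181). Side view: the box is at (255,243), the bar at (288,231), and the stand with the probe at (257,175).
Probe candidates in the top view are orange (238,275), pink (317,267), the blue soldering-iron-like one (486,225), and the black one in the aluminium tube (395,181). Only the black handle leaning in the tube fits the description. One enlarged crop will confirm it.

Run:
```python
import cv2,numpy as np
t=cv2.imread('pics/top0.png');s=cv2.imread('pics/side0.png')
c=lambda i,x,y,w,h:cv2.resize(i[y:y+h,x:x+w],(400,300),interpolation=cv2.INTER_CUBIC)
a=np.vstack([np.hstack([c(t,215,155,100,75+0),c(t,360,155,60,45)]),np.hstack([c(s,210,200,100,75),c(s,225,140,80,60)])])
cv2.imwrite('pics/crop0.png',a)
```

```text
(no output)
```

View pics/crop0.png

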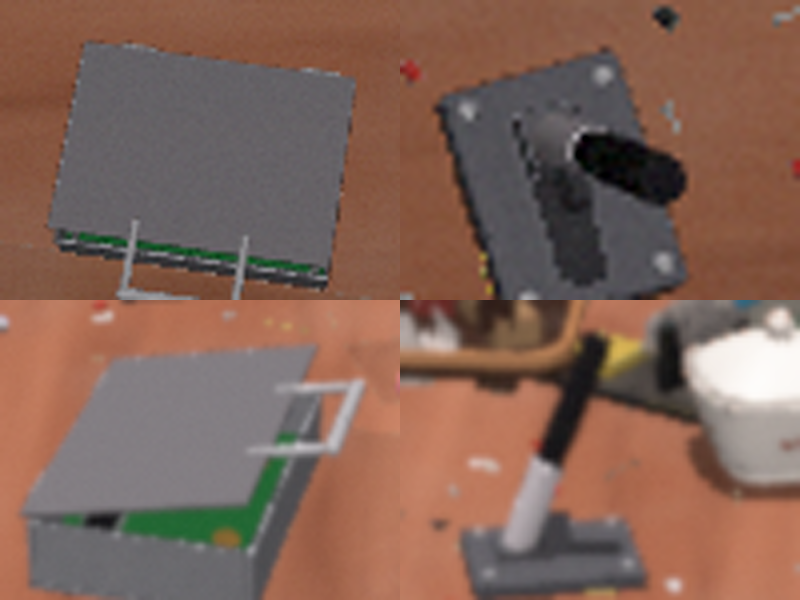

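Run:
```python
from h import *
P={}
for k,a,b in [("barL",(246.5,228.5),(294,236.5)),("barR",(275.5,232),(301,221)),
 ("hingeL",(236.2,165.7),(215.5,253.7)),("hingeR",(303.7,174.5),(236.2,214.5)),
 ("edgeL",(227.5,212),(272.5,251)),("edgeR",(297,223),(289.5,211.7)),
 ("shoulder",(386.2,176.7),(254.6,172)),("pend",(399.5,182),(263,148.5))]:
    p,e=tri(("top",)+a,("side",)+b);P[k]=p;print(k,p.round(4),round(e,4))
h=(P["hingeL"]+P["hingeR"])/2;b=(P["barL"]+P["barR"])/2
print("hinge-bar",np.linalg.norm(h-b), "edge len",np.linalg.norm(P["edgeL"]-P["edgeR"]),np.linalg.norm(P["hingeL"]-P["hingeR"]))
for u,v in(("hingeR","hingeL"),("edgeR","edgeL"),("barR","barL")):
    d=P[v]-P[u];print("yaw",np.degrees(np.arctan2(-d[0],d[1])))
print("angle",np.degrees(np.arcsin((b[2]-h[2]-.0035)/.169)))
d=P["pend"]-P["shoulder"];print(np.linalg.norm(d),d/np.linalg.norm(d),np.degrees(np.arctan2(d[1],d[0])))
```

```text
barL [0.5107 0.0709 0.0829] 0.0013
barR [ 0.4988 -0.0011  0.0819] 0.0046
hingeL [0.6824 0.0995 0.0475] 0.0004
hingeR [ 0.6573 -0.0767  0.0484] 0.0058
edgeL [0.5548 0.1193 0.0742] 0.0014
edgeR [ 0.5246 -0.0554  0.0747] 0.0023
shoulder [ 0.6365 -0.2853  0.0715] 0.0022
pend [ 0.6106 -0.3021  0.1361] 0.0041
hinge-bar 0.17030026447203808 edge len 0.17737498196073895 0.17803953158289015
yaw -8.12132910396733
yaw -9.806935377867694
yaw -9.4112381903924
angle 10.54201195910255
0.0716354403077658 [-0.36081825 -0.23545503  0.90242513] -146.87319917395726
```

The four points triangulate well: hinge height 48 mm against 45.5 given, hinge to bar 170 mm against 169, cover about 0.2 rad open, box yaw about -9°. The probe has its shoulder 71 mm high and leans about 25° towards (-0.84, -0.55). The crop confirms a black handle and steel shaft in the aluminium tube. First move goes above the bar.

```bash
python3 -m crank '{"delta_pos":[[0.1,0.226,0],[0.1,0.226,0],[0.1,0.226,0],[0.1,0.226,0],[0.1,0.226,0]],"twist":[[0,0,0.1],[0,0,0.1],[0,0,0.1],[0,0,0.1],[0,0,0.1]],"fingers":[30,30,30,30,30]}'
python3 -m crank '{"delta_pos":[[0.1,0.226,0],[0.1,0.226,0],[0.1,0.226,0],[0.1,0.226,0],[0.1,0.226,0]],"twist":[[0,0,0.1],[0,0,0.1],[0,0,0.1],[0,0,0.1],[0,0,0.1]],"fingers":[30,30,30,30,30]}'
python3 -m crank '{"delta_pos":[[0.1,0.226,-0.05],[0.1,0.226,-0.05],[0.1,0.226,-0.1],[0.1,0.226,-0.1],[0.1,0.226,-0.1]],"twist":[[0,0,0.1],[0,0,0.1],[0,0,0.1],[0,0,0.1],[0,0,0]],"fingers":[30,30,30,30,30]}'
```

```text
t: 0.72
tool_pos: [0.306, -0.4153, 0.231]
tool_rot: [180.0, -0.0, -139.6]
ft_force: [1.2, 0.0, -0.0]
opening: 0.03
grasp_force: 0.0
t: 1.35
tool_pos: [0.406, -0.1893, 0.2313]
tool_rot: [-180.0, 0.0, -117.1]
ft_force: [1.5, -0.2, -0.8]
opening: 0.0301
grasp_force: 0.0
t: 1.98
tool_pos: [0.506, 0.0368, 0.1506]
tool_rot: [-180.0, 0.0, -99.2]
ft_force: [0.3, 0.0, 0.4]
opening: 0.0302
grasp_force: 0.0
```

```bash
python3 -m crank '{"delta_pos":[[0,0,-0.1],[0,0,-0.1],[0,0,-0.1],[0,0,-0.1],[0,0,-0.02]],"twist":[[0,0,0],[0,0,0],[0,0,0],[0,0,0],[0,0,0]],"fingers":[30,30,30,30,30]}'
python3 -m crank '{"delta_pos":[[0,0,0],[0,0,0],[0,0,0],[0,0,0],[0,0,0]],"twist":[[0,0,0],[0,0,0],[0,0,0],[0,0,0],[0,0,0]],"fingers":[0,0,0,0,0]}'
python3 - <<'E'
from h import *
t=snap("top","t1.png");s=snap("side","s1.png")
a=np.hstack([cv2.resize(t[150:260,200:310],(400,400)),cv2.resize(s[150:270,200:320],(400,400))])
cv2.imwrite('pics/c1.png',a[:,:,::-1]); print(status.sense()["opening"])
E
```

```text
t: 2.6
tool_pos: [0.5047, 0.0347, 0.066]
tool_rot: [179.9, -0.1, -99.3]
ft_force: [-0.6, -0.4, 0.7]
opening: 0.0302
grasp_force: 0.0
t: 3.22
tool_pos: [0.5059, 0.0352, 0.0677]
tool_rot: [-180.0, 0.0, -99.2]
ft_force: [-1.0, 0.4, 1.5]
opening: 0.0068
grasp_force: 58.8
0.006881174643126309
```

View pics/c1.png

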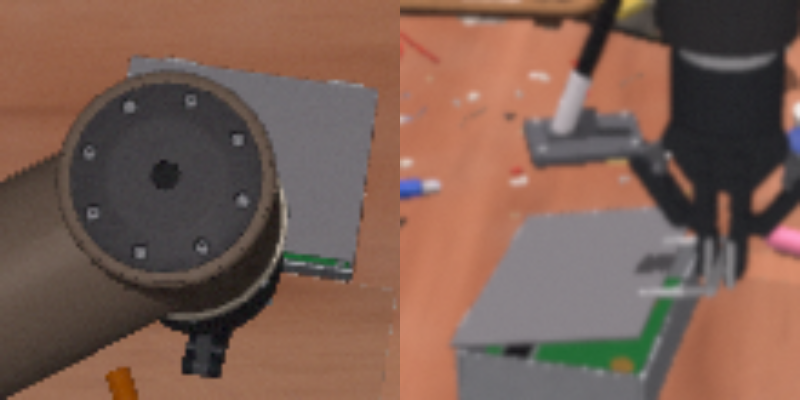

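The bar is between the pads, at about (715,265) in the right half of the crop (finger force 58.8 N). Next, the arc steps.

Run:
```python
import numpy as np
a=np.radians(np.linspace(12.4,91,16)); c=np.cos(a)*.169;s=np.sin(a)*.169
du=-np.diff(c)/.2;dz=np.diff(s)/.2
print([[round(x*.989,3),round(-x*.149,3),round(z,3)] for x,z in zip(du,dz)])
```

```text
[[np.float64(0.02), np.float64(-0.003), np.float64(0.075)], [np.float64(0.026), np.float64(-0.004), np.float64(0.072)], [np.float64(0.033), np.float64(-0.005), np.float64(0.07)], [np.float64(0.039), np.float64(-0.006), np.float64(0.066)], [np.float64(0.045), np.float64(-0.007), np.float64(0.063)], [np.float64(0.05), np.float64(-0.008), np.float64(0.058)], [np.float64(0.055), np.float64(-0.008), np.float64(0.053)], [np.float64(0.06), np.float64(-0.009), np.float64(0.048)], [np.float64(0.064), np.float64(-0.01), np.float64(0.042)], [np.float64(0.068), np.float64(-0.01), np.float64(0.036)], [np.float64(0.071), np.float64(-0.011), np.float64(0.03)], [np.float64(0.073), np.float64(-0.011), np.float64(0.023)], [np.float64(0.075), np.float64(-0.011), np.float64(0.016)], [np.float64(0.076), np.float64(-0.011), np.float64(0.009)], [np.float64(0.076), np.float64(-0.012), np.float64(0.002)]]
```

```bash
python3 -m crank '{"delta_pos":[[0.02,-0.003,0.075],[0.026,-0.004,0.072],[0.033,-0.005,0.07],[0.039,-0.006,0.066],[0.045,-0.007,0.063]],"twist":[[0,0,0],[0,0,0],[0,0,0],[0,0,0],[0,0,0]],"fingers":[0,0,0,0,0]}'
```

```text
t: 3.95
tool_pos: [0.5382, 0.0299, 0.1369]
tool_rot: [179.9, -0.0, -99.3]
ft_force: [1.7, -1.0, -6.5]
opening: 0.0065
grasp_force: 58.2
```

Forces are small, so I continue.

```bash
python3 -m crank '{"delta_pos":[[0.05,-0.008,0.058],[0.055,-0.008,0.053],[0.06,-0.009,0.048],[0.064,-0.01,0.042],[0.068,-0.01,0.036]],"twist":[[0,0,0],[0,0,0],[0,0,0],[0,0,0],[0,0,0]],"fingers":[0,0,0,0,0]}'
python3 -m crank '{"delta_pos":[[0.071,-0.011,0.03],[0.073,-0.011,0.023],[0.075,-0.011,0.016],[0.076,-0.011,0.009],[0.076,-0.012,0.002]],"twist":[[0,0,0],[0,0,0],[0,0,0],[0,0,0],[0,0,0]],"fingers":[0,0,0,0,0]}'
python3 - <<'E'
from h import *
t=snap("top","t2.png");s=snap("side","s2.png")
a=np.hstack([cv2.resize(t[130:240,200:310],(400,400)),cv2.resize(s[140:290,180:330],(400,400))])
cv2.imwrite('pics/c2.png',a[:,:,::-1]); print(status.sense()["opening"],proj("side",[.67,.011,.2145]),proj("side",[.67,.011,.0455]))
E
```

```text
t: 4.58
tool_pos: [0.5973, 0.0201, 0.1857]
tool_rot: [179.9, -0.1, -99.2]
ft_force: [-7.4, -2.4, 5.7]
opening: 0.0066
grasp_force: 58.5
t: 5.2
tool_pos: [0.6726, 0.0083, 0.2017]
tool_rot: [-180.0, -0.1, -99.3]
ft_force: [-3.7, -0.7, -2.3]
opening: 0.0068
grasp_force: 61.0
0.006290727067815562 (np.float64(224.0008422637104), np.float64(168.5269259614)) (np.float64(227.05552434872692), np.float64(233.8288038216806))
```

View pics/c2.png

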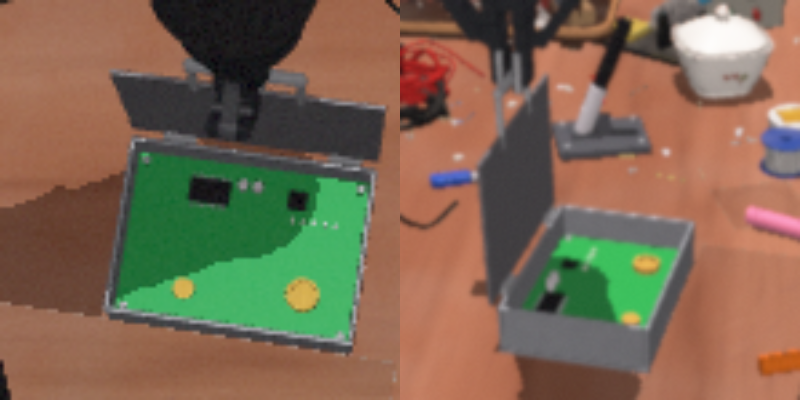

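The cover looks upright. The ringed pad is the right-hand one: top (283,211), side about (272,239), with the plain pad on the left. I release the bar, rise, and measure the cover, pad and probe.

```bash
python3 -m crank '{"delta_pos":[[0,0,0],[0,0,0],[0,0,0],[0,0,0.1],[0,0,0.2]],"twist":[[0,0,0],[0,0,0],[0,0,0],[0,0,0],[0,0,0]],"fingers":[30,30,30,30,30]}'
python3 -m crank '{"delta_pos":[[0,-0.05,0.1],[-0.2,-0.15,0],[-0.25,-0.15,0],[-0.25,-0.15,0],[-0.2,-0.15,0]],"twist":[[0,0,0],[0,0,0],[0,0,0],[0,0,0],[0,0,0]],"fingers":[30,30,40,45,45]}'
python3 - <<'E'
from h import *
t=snap("top","t3.png");s=snap("side","s3.png")
g=lambda i:cv2.cvtColor(i,cv2.COLOR_RGB2HSV)
def blobs(i,lo,hi,box,mina=8):
    m=cv2.inRange(g(i),lo,hi); k=np.zeros_like(m); x0,y0,x1,y1=box; k[y0:y1,x0:x1]=m[y0:y1,x0:x1]
    n,l,st,c=cv2.connectedComponentsWithStats(k)
    for j in range(1,n):
        if st[j,4]>=mina: print(st[j].tolist(),c[j].round(1))
    return k
print("pads top");blobs(t,(15,90,110),(32,255,255),(215,160,320,250))
print("pads side");blobs(s,(10,90,90),(32,255,255),(200,200,310,290))
for n,i,box in(("top",t,(384,170,408,192)),("side",s,(245,135,275,176))):
    print("black",n);k=blobs(i,(0,0,0),(179,255,45),box)
a=np.hstack([cv2.resize(t[150:225,360:435],(400,400),interpolation=2),cv2.resize(s[130:205,225:300],(400,400),interpolation=2)])
b=np.hstack([cv2.resize(t[130:205,220:320],(400,200)),cv2.resize(s[155:260,170:290],(400,200))])
cv2.imwrite('pics/c3.png',np.vstack([a,b])[:,:,::-1])
for k,p,q in[("botL",(0,0),(214.5,251.7)),("topL",(230.8,149.8),(210,201.9)),("topR",(305.9,159.7),(236.2,169.2))]:
    if p[0]: print(k,tri(("top",)+p,("side",)+q))
E
```

```text
t: 5.92
tool_pos: [0.671, 0.0101, 0.2587]
tool_rot: [179.8, -0.1, -99.2]
ft_force: [0.4, -0.5, 1.7]
opening: 0.0298
grasp_force: 0.0
t: 6.55
tool_pos: [0.4901, -0.1206, 0.2803]
tool_rot: [-179.9, 0.0, -99.2]
ft_force: [0.5, -1.0, 1.6]
opening: 0.045
grasp_force: 0.0
pads top
pads side
[275, 204, 13, 5, 29] [281. 206.]
[268, 236, 9, 7, 52] [271.9 238.8]
[264, 257, 6, 5, 21] [266.4 259.2]
black top
[391, 187, 6, 5, 10] [393.6 188.3]
black side
[254, 148, 12, 24, 109] [259.3 159.1]
topL (array([0.68712693, 0.09795579, 0.17633448]), np.float64(0.0009138311395196074))
topR (array([ 0.6575996 , -0.07791568,  0.17341749]), np.float64(0.0025786276829883907))
```

View pics/c3.png

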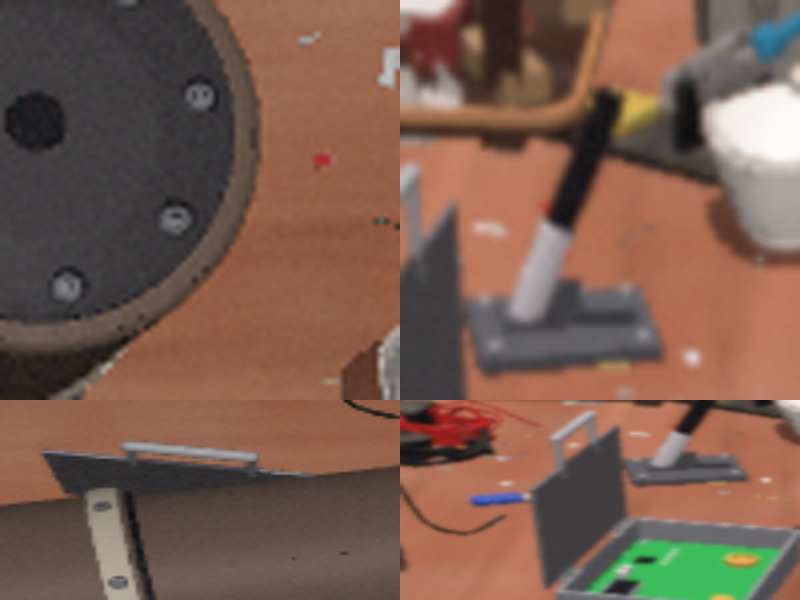

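The cover stands upright: its top corners lie within about 4 mm of being over the hinge line (2° or less). Next I fit the probe axis (masks in both views, plane intersection) and the pad.

Run:
```python
from h import *
L={}
for n,f,(x0,y0,x1,y1) in(("top","top0.png",(382,170,410,195)),("side","side0.png",(245,135,275,175))):
    i=cv2.imread('pics/'+f); v=i.max(2)[y0:y1,x0:x1]
    for th in(30,40):
        nn,l,st,c=cv2.connectedComponentsWithStats((v<th).astype(np.uint8))
        j=1+st[1:,4].argmax(); ys,xs=np.nonzero(l==j); P=np.c_[xs+x0,ys+y0].astype(np.float32)
        vx,vy,cx,cy=cv2.fitLine(P,cv2.DIST_L2,0,.01,.01).ravel()
        s=(P-[cx,cy])@[vx,vy]; w=(P-[cx,cy])@[-vy,vx]
        A,B=[np.array([cx,cy])+k*np.array([vx,vy]) for k in(s.min()-.5,s.max()+.5)]
        print(n,th,len(P),A.round(1),B.round(1),"width",np.ptp(w).round(1)); L[n,th]=(A,B)
for th in(30,40):
    N=[]
    for n in("top","side"):
        (A,B)=L[n,th]; o,d=ray(n,*A); _,e=ray(n,*B); m=np.cross(d,e); m/=np.linalg.norm(m); N.append((m,m@o))
    ax=np.cross(N[0][0],N[1][0]); ax/=np.linalg.norm(ax); ax*=np.sign(ax[2])
    for z in(.07,.11): # point on axis at height z
        p=np.linalg.solve(np.array([N[0][0],N[1][0],[0,0,1]]),[N[0][1],N[1][1],z]); print(th,"axis",ax.round(3),p.round(4),proj("side",p),proj("top",p))
    print("tilt",np.degrees(np.arccos(ax[2])),"dir",np.degrees(np.arctan2(ax[1],ax[0])))
i=cv2.cvtColor(cv2.imread('pics/t2.png'),cv2.COLOR_BGR2HSV)
m=cv2.inRange(i,(12,100,100),(35,255,255)); 
nn,l,st,c=cv2.connectedComponentsWithStats(m[185:240,225:305])
for j in range(1,nn):
    if st[j,4]>8:
        u,v=c[j]+[225,185];print("pad",u.round(1),v.round(1),st[j].tolist(),plane("top",u,v,.018).round(4))
print(tri(("top",283.05,210.9),("side",271.9,238.8)))
```

```text
top 30 98 [385.9 176. ] [401.5 183.1] width 7.0
top 40 113 [385.8 176.2] [402.1 183.1] width 7.4
side 30 64 [254.6 170.8] [264.2 148.5] width 3.2
side 40 100 [254.3 171.7] [264.1 147.5] width 5.0
30 axis [-0.377 -0.107  0.92 ] [ 0.6368 -0.291   0.07  ] (np.float64(254.3251842786343), np.float64(171.5264109052399)) (np.float64(388.32676520745974), np.float64(177.08619499621517))
30 axis [-0.377 -0.107  0.92 ] [ 0.6204 -0.2956  0.11  ] (np.float64(260.10354046084956), np.float64(158.0859914887074)) (np.float64(394.07431549464746), np.float64(179.7278201038124))
tilt 23.09977227910112 dir -164.18945137123194
40 axis [-0.357 -0.086  0.93 ] [ 0.6367 -0.2902  0.07  ] (np.float64(254.35321905156988), np.float64(171.6465287315025)) (np.float64(388.01384084993765), np.float64(177.15702791355832))
40 axis [-0.357 -0.086  0.93 ] [ 0.6213 -0.2939  0.11  ] (np.float64(259.7292548274961), np.float64(158.31897549581504)) (np.float64(393.34546912202944), np.float64(179.39142101025155))
tilt 21.56048632721153 dir -166.38741198232833
pad 249.9 208.9 [23, 22, 5, 5, 24] [0.5718 0.0671 0.018 ]
pad 282.8 210.7 [54, 22, 9, 9, 64] [ 0.5649 -0.0198  0.018 ]
(array([ 0.56531072, -0.0206281 ,  0.01677515]), np.float64(0.0014106886818306527))
```

The probe measures as follows: shoulder (0.637,-0.291,0.070), which fits the rim height of 67.7 mm, tilt about 22°, lean direction -165°. The pad is at (0.565,-0.020,0.017). Now to the pre-grasp on the probe axis, tilting the tool to match.

```bash
python3 -m crank '{"delta_pos":[[0.1,-0.182,-0.094],[0.1,-0.182,-0.094],[0.1,-0.182,-0.094],[0.1,-0.182,-0.094],[0.1,-0.182,-0.094]],"twist":[[0.0264,-0.0956,0],[0.0264,-0.0956,0],[0.0264,-0.0956,0],[0.0264,-0.0956,0],[0.0264,-0.0956,0]],"fingers":[45,45,45,45,45]}'
python3 - <<'E'
from h import *
from scipy.spatial.transform import Rotation as R
s=status.sense();r=R.from_euler('xyz',s["tool_rot"],degrees=True).as_matrix()
print(s["tool_pos"],r[:,2],r[:,1],s["joint_positions"].round(1))
im=snap("side","s4.png");t=snap("top","t4.png")
cv2.imwrite('pics/c4.png',np.hstack([cv2.resize(t[130:230,340:440],(400,400)),cv2.resize(im[90:210,200:320],(400,400))])[:,:,::-1])
a=np.array([-.3656,-.1014,.9252]);g=np.array([.6365,-.2905,.0695])+.026*a
print("target",g,"delta units",(g-s["tool_pos"])/.2)
E
```

```text
t: 7.28
tool_pos: [0.593, -0.303, 0.1857]
tool_rot: [-159.4, 9.1, -97.5]
ft_force: [0.5, -0.3, 0.2]
opening: 0.0454
grasp_force: 0.0
[ 0.59303718 -0.30301148  0.18571613] [ 0.3689908   0.10106834 -0.92392152] [-0.92036909  0.17822408 -0.34807601] [-18.   14.  -11.9 -16.9 -46.4  18.6]
target [ 0.6269944 -0.2931364  0.0935552] delta units [ 0.16978612  0.04937542 -0.46080463]
```

View pics/c4.png

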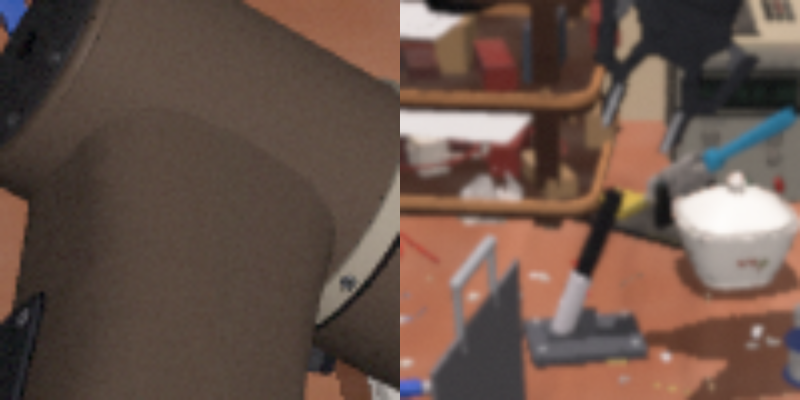

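In the side crop the open fingers straddle the line of the probe's axis, with their tips at (610,120) and (668,150) and the handle end at (612,195). I descend along the axis and close.

```bash
python3 -m crank '{"delta_pos":[[0.034,0.01,-0.092],[0.034,0.01,-0.092],[0.034,0.01,-0.092],[0.034,0.01,-0.092],[0.034,0.01,-0.092]],"twist":[[0,0,0],[0,0,0],[0,0,0],[0,0,0],[0,0,0]],"fingers":[45,45,45,45,45]}'
python3 -m crank '{"delta_pos":[[0,0,0],[0,0,0],[0,0,0],[0,0,0],[0,0,0]],"twist":[[0,0,0],[0,0,0],[0,0,0],[0,0,0],[0,0,0]],"fingers":[0,0,0,0,0]}'
```

```text
t: 8.0
tool_pos: [0.6265, -0.2914, 0.0925]
tool_rot: [-159.6, 9.1, -97.6]
ft_force: [0.2, -0.1, -0.3]
opening: 0.045
grasp_force: 0.0
t: 8.62
tool_pos: [0.626, -0.2922, 0.0944]
tool_rot: [-159.5, 9.1, -97.6]
ft_force: [-0.6, -0.2, 0.2]
opening: 0.0164
grasp_force: 58.4
```

```bash
python3 -m crank '{"delta_pos":[[-0.037,-0.01,0.0925],[-0.037,-0.01,0.0925],[-0.037,-0.01,0.0925],[-0.037,-0.01,0.0925],[-0.037,-0.01,0.0925]],"twist":[[0,0,0],[0,0,0],[0,0,0],[0,0,0],[0,0,0]],"fingers":[0,0,0,0,0]}'
python3 -m crank '{"delta_pos":[[-0.05,0.05,0.1],[-0.05,0.1,0.1],[-0.05,0.1,0.05],[0,0.1,0],[0,0.1,0]],"twist":[[-0.0264,0.0956,0],[-0.0264,0.0956,0],[-0.0264,0.0956,0],[-0.0264,0.0956,0],[-0.0264,0.0956,0]],"fingers":[0,0,0,0,0]}'
python3 - <<'E'
from h import *
s=status.sense();print(s["tool_pos"],s["tool_rot"],s["opening"],s["grasp_force"],s["ft_force"])
im=snap("side","s5.png");t=snap("top","t5.png")
p=s["tool_pos"];print([proj("side",p+[0,0,k]) for k in(0,-.076,.054)])
u,v=map(int,proj("side",p-[0,0,.03]))
cv2.imwrite('pics/c5.png',cv2.resize(im[v-50:v+50,u-60:u+60],(720,600))[:,:,::-1]);print(u-60,v-50)
E
```

```text
t: 9.25
tool_pos: [0.5883, -0.3023, 0.1881]
tool_rot: [-159.5, 9.1, -97.6]
ft_force: [-0.6, -0.4, -1.2]
opening: 0.0166
grasp_force: 59.1
t: 9.88
tool_pos: [0.5586, -0.2116, 0.2379]
tool_rot: [180.0, -0.1, -99.3]
ft_force: [0.9, 0.2, -1.2]
opening: 0.0167
grasp_force: 59.1
[ 0.55858761 -0.21164821  0.23788506] [ 1.79958849e+02 -7.74508618e-02 -9.92781392e+01] 0.016659243215660972 59.08141314983368 [ 0.94422177  0.17036238 -1.18568543]
[(np.float64(280.6655638416307), np.float64(125.58034005985081)), (np.float64(280.3730028856121), np.float64(153.26324680969134)), (np.float64(280.88352348331557), np.float64(104.95641088590205))]
220 86
```

View pics/c5.png

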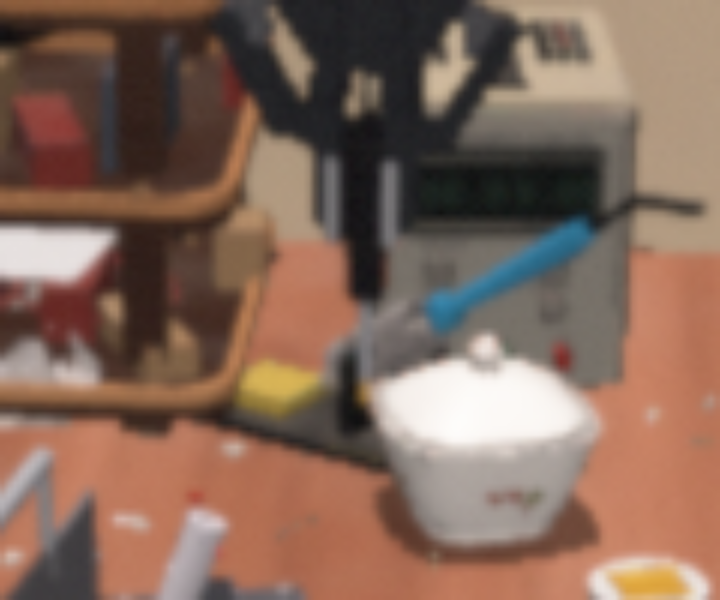

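The probe is held upright. In the crop the shoulder is at (367,300), about 27 mm below the TCP, so the tip is about 77 mm below it. I move above the ringed pad.

```bash
python3 -m crank '{"delta_pos":[[0.006,0.191,-0.05],[0.006,0.191,-0.05],[0.006,0.191,-0.05],[0.006,0.191,-0.05],[0.006,0.191,-0.05]],"twist":[[0,0,0],[0,0,0],[0,0,0],[0,0,0],[0,0,0]],"fingers":[0,0,0,0,0]}'
python3 -m crank '{"delta_pos":[[0,0,-0.06],[0,0,-0.06],[0,0,-0.04],[0,0,-0.04],[0,0,0]],"twist":[[0,0,0],[0,0,0],[0,0,0],[0,0,0],[0,0,0]],"fingers":[0,0,0,0,0]}'
python3 - <<'E'
from h import *
s=status.sense();p=s["tool_pos"];print(p,s["ft_force"])
im=snap("side","s6.png");t=snap("top","t6.png")
print({k:np.round(proj("side",p-[0,0,k]),1) for k in(0,.027,.065,.077)},"padproj",np.round(proj("side",[.565,-.02,.017]),1))
cv2.imwrite('pics/c6.png',cv2.resize(im[185:265,220:320],(750,600),interpolation=2)[:,:,::-1])
E
```

```text
t: 10.6
tool_pos: [0.5648, -0.0204, 0.1869]
tool_rot: [-179.9, 0.0, -99.3]
ft_force: [-0.1, 0.4, 0.1]
opening: 0.0164
grasp_force: 59.1
t: 11.22
tool_pos: [0.5646, -0.0217, 0.1457]
tool_rot: [179.9, -0.0, -99.3]
ft_force: [0.2, 0.8, -0.7]
opening: 0.0166
grasp_force: 59.1
[ 0.56458119 -0.02167769  0.14572845] [ 0.22556103  0.78773026 -0.65673084]
{0: array([272.7, 191.4]), 0.027: array([272.6, 201.7]), 0.065: array([272.6, 215.8]), 0.077: array([272.6, 220.2])} padproj [272.3 238.9]
```

View pics/c6.png

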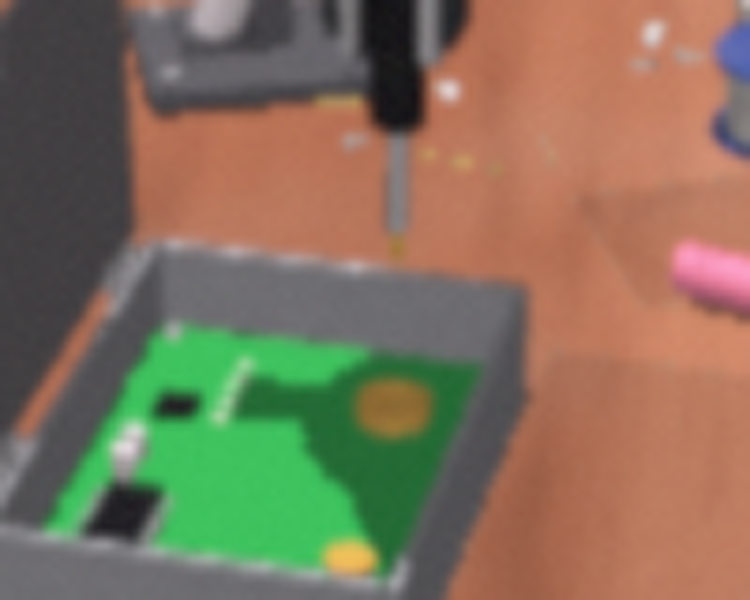

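The tip end at crop (397,257), pixel (272.9,219.3), is aligned in x with the ringed pad at crop (394,407), pixel (272.5,239.3). It is about 75 mm below the TCP. I descend 40 mm and look again.

```bash
python3 -m crank '{"delta_pos":[[0,0.005,-0.05],[0,0,-0.05],[0,0,-0.04],[0,0,-0.04],[0,0,-0.02]],"twist":[[0,0,0],[0,0,0],[0,0,0],[0,0,0],[0,0,0]],"fingers":[0,0,0,0,0]}'
python3 -m crank '{"delta_pos":[[0,0,0],[0,0,0],[0,0,0],[0,0,0],[0,0,0]],"twist":[[0,0,0],[0,0,0],[0,0,0],[0,0,0],[0,0,0]],"fingers":[0,0,0,0,0]}'
python3 - <<'E'
from h import *
s=status.sense();p=s["tool_pos"];print(p,s["ft_force"])
im=snap("side","s7.png")
print({k:np.round(proj("side",p-[0,0,k]),1) for k in(0,.027,.065,.075)},"padproj",np.round(proj("side",[.565,-.02,.017]),1))
cv2.imwrite('pics/c7.png',cv2.resize(im[195:259,232:312],(800,600),interpolation=2)[:,:,::-1])
E
```

```text
t: 11.95
tool_pos: [0.5647, -0.0201, 0.1057]
tool_rot: [180.0, -0.0, -99.2]
ft_force: [-0.3, -0.4, -0.3]
opening: 0.0165
grasp_force: 59.1
t: 12.58
tool_pos: [0.565, -0.02, 0.1065]
tool_rot: [-180.0, 0.0, -99.3]
ft_force: [-0.9, -0.0, -0.9]
opening: 0.0167
grasp_force: 59.1
[ 0.56498933 -0.02004352  0.10652136] [-0.88498681 -0.03896824 -0.93154366]
{0: array([272.4, 206.6]), 0.027: array([272.4, 216.6]), 0.065: array([272.3, 230.3]), 0.075: array([272.3, 233.8])} padproj [272.3 238.9]
```

View pics/c7.png

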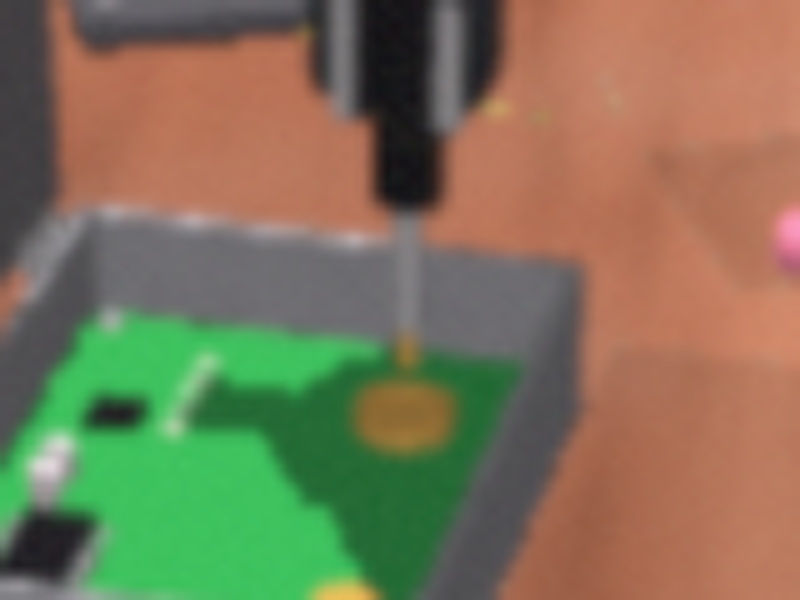

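The tip is above the pad, about 14 mm to go, with the tip at crop (408,368) and the ring centre at (405,415). I take a force baseline, then approach slowly.

```bash
cat > ft.py <<'E'
from h import *
F=[];P=[]
for i in range(16): eyes.get_image("side"); s=status.sense();F.append(s["ft_force"]);P.append(s["tool_pos"])
F=np.array(F);print("F",F.mean(0).round(2),"sem",(F.std(0)/4).round(2),"P",np.mean(P,0).round(4),s["opening"])
E
python3 ft.py
python3 -m crank '{"delta_pos":[[0,0,-0.02],[0,0,-0.02],[0,0,-0.01],[0,0,-0.01],[0,0,0]],"twist":[[0,0,0],[0,0,0],[0,0,0],[0,0,0],[0,0,0]],"fingers":[0,0,0,0,0]}'
python3 ft.py
python3 -m crank '{"delta_pos":[[0,0,-0.005],[0,0,-0.005],[0,0,-0.005],[0,0,0],[0,0,0]],"twist":[[0,0,0],[0,0,0],[0,0,0],[0,0,0],[0,0,0]],"fingers":[0,0,0,0,0]}'
python3 ft.py
```

```text
F [-0.08  0.22 -0.82] sem [0.14 0.11 0.15] P [ 0.565  -0.0201  0.1064] 0.01662122349866689
t: 14.05
tool_pos: [0.5649, -0.0201, 0.0942]
tool_rot: [180.0, -0.0, -99.3]
ft_force: [1.5, 0.2, -0.2]
opening: 0.0169
grasp_force: 59.1
F [ 0.07  0.05 -0.6 ] sem [0.12 0.1  0.12] P [ 0.565  -0.02    0.0944] 0.016613669954340448
t: 15.48
tool_pos: [0.565, -0.0201, 0.0915]
tool_rot: [-180.0, 0.0, -99.3]
ft_force: [1.1, -0.2, -0.5]
opening: 0.0165
grasp_force: 59.1
F [ 0.27 -0.19  0.44] sem [0.13 0.11 0.14] P [ 0.565  -0.02    0.0914] 0.01646008715907162
```

Contact has been made, with about 1.1 N above the baseline, or roughly 2.4 mm of travel. I go 2.5 mm further.

```bash
python3 -m crank '{"delta_pos":[[0,0,-0.005],[0,0,-0.005],[0,0,-0.0025],[0,0,0],[0,0,0]],"twist":[[0,0,0],[0,0,0],[0,0,0],[0,0,0],[0,0,0]],"fingers":[0,0,0,0,0]}'
python3 ft.py; python3 ft.py
python3 - <<'E'
from h import *
im=snap("side","s8.png");t=snap("top","t8.png")
a=cv2.resize(im[205:253,242:306],(800,600),interpolation=2)
cv2.imwrite('pics/c8.png',a[:,:,::-1])
E
```

```text
t: 16.9
tool_pos: [0.565, -0.0201, 0.089]
tool_rot: [-180.0, 0.0, -99.2]
ft_force: [0.5, -0.4, 1.8]
opening: 0.0167
grasp_force: 59.1
F [ 0.53 -0.35  1.09] sem [0.1  0.13 0.11] P [ 0.565  -0.0201  0.0889] 0.016854071720115826
F [ 0.38 -0.22  1.08] sem [0.11 0.12 0.14] P [ 0.565  -0.0201  0.0889] 0.017010062204296794
```

View pics/c8.png

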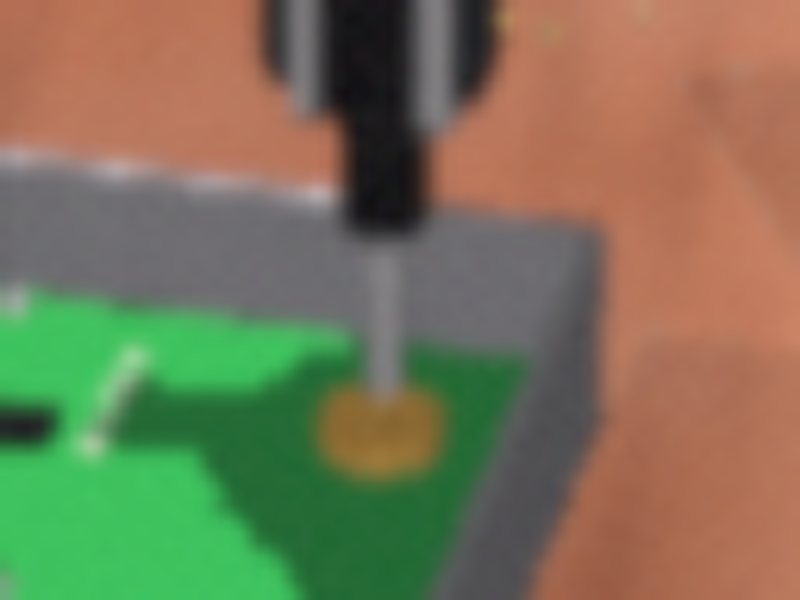

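The force is 1.8 N above the baseline, which is half travel and steady. The shaft's end at crop (385,400) is centred over the ring at (381,432). Handing in.

```bash
python3 -c "
from cell import ctrl
print(ctrl.job_done())"
```

```text
the job is handed in; nothing more can be done
None
```

I handed the job in with the cover standing upright to within about 2° (measured before the probe was fetched) and the probe held upright on the ringed pad at about 1.8 N, roughly half its tip travel; no verdict came back.

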